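# Clamp a plaster mould in the studio screw press with its fold-out crank handle

## Robot

A 7-joint arm with a two-finger parallel gripper is mounted at the origin on the work surface. World frame = base frame: x ahead of the robot, y to its left, z up, the work surface at z = 0. Lengths are in m, angles in rad, forces in N, time in s.
With the tool pointing down it reaches from about 0.4 to 0.875 m from the base axis. Payload 19.3 kg.
Tool frame: the origin (TCP) lies midway between the tips of the shut fingers; the grasp point (between the pads) lies 19 mm behind it; z points along the fingers, y is the line along which they close (so a half turn about z gives the same grasp; the last joint's range is limited). The gripper opens to 85 mm and grips with 20 to 120 N. Pads are 22 mm wide; open, the fingers measure 114 mm over their backs; the gripper's body (76 mm by 85 mm) begins 54 mm behind the grasp point. The pads swing forward as they close: fully open they stand 13 mm farther back than shut.
Start: joints at [-1.358, 0.521, -0.036, 1.599, 0.021, 1.021, -0.113], TCP at [0.174, 0.6, 0.231] pointing down, gripper open.
Joint ranges: [-2.91, 2.91], [-0.3, 2.13], [-1.5, 1.42], [0.17, 2.43], [-1.26, 4.41], [0.16, 1.93], [-2.52, 2.52]. Speed limits (rad/s): [1.89, 1.89, 2.39, 2.39, 3.01, 3.01, 3.01].

## Interface

Orientations are given as [roll, pitch, yaw] about the fixed x, y, z axes, in that order (R = Rz(yaw) Ry(pitch) Rx(roll)).
In Python, from workcell import telemetry, grab_frame, calibration, bot, outline_of, landmark_of gives the robot as it stands. The module is installed in compiled form; this text tells all that it offers.
- The arm moves only by the shell command python3 -m inch 'ROWS' [FORCE]. ROWS is JSON, a list of rows, each a list of 7 numbers: the shift along the tool's x, y, z in m, then the turn, a rotation vector about the tool's x, y, z in rad, then the closure, from 0 (fully open) to 1 (shut). A call has 1 to 5 rows; each row shifts and turns the commanded pose from where the row before left it, along the tool's axes as they then stand; what a row does not reach is not made up. A row lasts 1/10 s, in which the tool goes at most 50 mm and 8.59 degrees, less where a joint would pass 70% of its speed; a pose out of reach is approached as far as the arm can. A call is refused whole if a number of a shift passes 0.05 or a number of a turn 0.15, either way. A call with a gripper value outside its range is refused whole. The fingers move at their own pace and stop on an object; FORCE is the grip in N (left out, the last holds). Time passes only in rows, so rows that do not move let the fingers close. It gives the time, the measured TCP pose, the force, the opening and the grip force at its end, in the units of the state.
- telemetry.observe(): the state, without advancing time (a new reading comes with each control period).
- grab_frame(name): name is "side" or "top"; returns the picture (420x560x3 uint8, red, green, blue); there is no depth.
- calibration(name): a dict with "fovy" (degrees; the focal length in pixels is half the picture's height over the tangent of half this angle, whatever the lens; pixels are square), "cx", "cy" (the principal point, pixels), "pose" (4x4, takes a point from camera to world coordinates). Camera axes: x right, y down, z forward; pixel columns grow to the right and rows downward; lengths in m; the calibration is good to about 2 mm. A picture is of the moment at which its call begins. calibration takes no time and is no camera call.
- bot.job_done(): hands the job in; it is judged then, once.
Trained networks look in the newest picture that a camera, given by its name, has taken for a name from the list of things; names that differ only in an ending like _2 or _b are one class to them, and where a whole thing is asked for, a point or a joint stands for the part that bears it (a point fixed in the world has none). Each returns a list of dicts, best first, with "score" (0 to 1); they miss things now and then, are a little off and sometimes report something else, mostly with a low value. They report only what shows in the picture. A call takes as long as a camera call. They do not tell look-alikes from the thing itself.
- outline_of(label, camera): "region" (420x560 bool, what is visible of it) and "rect" ([left, top, right, bottom] in pixels, round what is visible of it).
- landmark_of(label, camera): "xy" ([column, row] in pixels: a listed point, or the origin of a listed thing).
The state is a dict: "clock": time; "qpos": joint angles; "qd": joint speeds; "joint_efforts": joint torques, N m; "position": TCP position; "tool_rot": TCP orientation; "force": force on the tool from outside, world axes, zero at the start; "moment": the same for the moment, N m; "grip_width": finger opening in m; "finger_force": force on a finger pad.
Only numpy, scipy, OpenCV 4.12 (cv2) and the standard library are available. Lean on these libraries where they do the work, as an engineer would, in place of code of your own. Each camera call takes 0.05 s, during which the arm holds its last target. There are 200 camera calls.

## Task

The two-part plaster mould stands in the bench screw press: swing the folded handle out of the handwheel until it stands fully upright, crank the wheel clockwise by the handle until the rubber foot clamps the mould firmly (about 9 newtons of push at the handle; well beyond that the plaster cracks), then fold the handle flat again and leave the mould clamped. Do not shift the mould or disturb the things round about.

Things in the scene. Friction and masses are not known exactly. Their poses are not given: they have to be found in the camera images.
- press: grey screw press fixed to the bench: base plate 250 x 310 x 25 mm, two columns, and a cross-head 285 mm long along y, 52 mm wide, top 177 mm above the bench (nut boss 54 mm wide, top 189 mm). Origin in the middle of the base's underside on the bench, straight under the vertical screw axis; z up. Place and yaw differ each time.
- wheel_hub (a point): on the handwheel's vertical turning axis, level with the handle's pivot (at the start 234 to 240 mm above the bench). Dark steel wheel, 202 mm across; rim 18 mm thick, its top 7 mm below this point; three spokes 14 mm wide, tops 14 mm below; hub 34 mm wide, top 2 mm below.
- wheel: the handwheel with its screw. Origin on the turning axis, 12 mm below the wheel_hub point. Clockwise from above screws down: wheel, handle and foot sink 10 mm a turn. It takes 1.2 N at the handle until the foot touches (0.4 to 1.8 turns from the start); then the push grows by about 18 N per rad, and the screw stays put when left. 9 N along the handle's circle, felt while turning, is a good clamp (7 to 13).
- handle_pivot (a point): the pivot of the folding handle on the wheel rim, 86 mm from the turning axis, between two small steel cheeks (27 mm over both, tops 7 mm above the pivot). The pivot axis is horizontal and tangent to the wheel. It travels with the wheel.
- handle_tip (a point): free end of the folding handle, on its centre line, 68 mm from the pivot. Folded, the handle lies level and points straight in to the hub over a spoke, its tip 18 mm from the turning axis; swung out, it stands straight up over the pivot.
- grip: the handle's black plastic grip, a plain cylinder 22 mm thick that reaches from 12 to 65 mm from the pivot along the handle; it spins freely about the handle's length, so it can be held without turning the hand while cranking. Origin at the pivot, x axis along the handle from pivot to tip.
- handle (a joint): swing of the handle about its pivot, rad: 0 folded flat onto the wheel, 1.57 fully out (upright, against a stop). A stiff hinge (0.1 N m) that stays where it is left; about 2 N at the grip moves it.
- foot: rubber-faced steel foot, 38 mm wide, 16 mm tall, at the lower end of the screw, turning and sinking with it. Origin at the middle of its underside, 125.5 mm below the wheel_hub point. The rubber squashes about 1 mm per 150 N. At the good clamp it presses with about 75 N; 210 N cracks the plaster.
- mould_upper: upper half of the white plaster mould, 115 x 150 x 30 mm, with a plywood bearing board on it, 95 x 120 mm and 6 to 13 mm thick (boards differ, so the exact height where the foot meets it is not known beforehand), loose, about 1 kg. Origin in the middle of its underside, z up. The foot comes down on the middle of the board.
- mould_lower: lower half of the plaster mould, 115 x 150 x 30 mm, loose, about 1 kg, under the upper half on a plywood packing board whose top lies 30 to 32 mm above the bench. Origin in the middle of its underside.
- glaze_jar: small amber glass glaze jar with a white cap, 42 mm wide, 55 mm tall, standing on the press base plate; bystander. Origin at its underside.
- wood_rib: flat wooden shaping rib, 85 x 42 x 7 mm, lying on the press base plate; bystander. Origin at its underside.
- mallet: rubber mallet with wooden handle lying on the bench, 220 mm long, head 60 mm thick; bystander. Origin under its head.
- spray_bottle: white spray bottle with blue trigger head, 68 mm wide, 211 mm tall; bystander. Origin at its underside.
- bowl: small blue ceramic bowl, 124 mm wide, 50 mm tall; bystander. Origin at its underside.
- tool_case: open teal case of modelling tools, 110 x 190 x 32 mm; bystander. Origin at its underside.
Mind the look-alikes: they are no part of the job. Leave any orange or pink look-alike of the mould_upper alone.

How it is judged:
By the outcome, as a careful person would: the job done as asked, in the order asked, and still so for the second after the job is handed in, with the robot touching nothing.
It also fails if it takes over 72 s, if anything falls off the work surface, if the arm or the gripper's body presses on something with over 40 N, if the wrist force passes 120 N, or if a joint passes its speed limit or range.

## Working session

There is one attempt and no reset: what is moved stays moved. The work goes in short steps, Python scripts to look and compute and a shell command to move; the robot and the scene stay as the last step left them, time stands still between calls to the robot, and variables do not carry over. Pictures are saved under pics/ and viewed, at most 10 in all, crops included, and the job is handed in when it is done.

```bash
mkdir -p pics
cat > h.py <<'E'
import numpy as np, cv2
from scipy.spatial.transform import Rotation as R
from workcell import telemetry, grab_frame, calibration, bot, outline_of, landmark_of
def ray(cam,uv):
    c=calibration(cam); f=210/np.tan(np.radians(c["fovy"])/2); P=np.array(c["pose"])
    d=P[:3,:3]@np.array([(uv[0]-c["cx"])/f,(uv[1]-c["cy"])/f,1]); return P[:3,3],d/np.linalg.norm(d)
def atz(cam,uv,z):
    o,d=ray(cam,uv); return o+d*(z-o[2])/d[2]
def proj(cam,p):
    c=calibration(cam); f=210/np.tan(np.radians(c["fovy"])/2); P=np.array(c["pose"])
    q=P[:3,:3].T@(np.array(p)-P[:3,3]); return [c["cx"]+f*q[0]/q[2],c["cy"]+f*q[1]/q[2]]
def tri(a,b):
    (o1,d1),(o2,d2)=ray("side",a),ray("top",b)
    t=np.linalg.lstsq(np.c_[d1,-d2],o2-o1,rcond=None)[0]
    p,q=o1+t[0]*d1,o2+t[1]*d2; return (p+q)/2,np.linalg.norm(p-q)
def look(n,labels=("wheel_hub","handle_pivot","handle_tip")):
    for c in ("side","top"):
        im=grab_frame(c); cv2.imwrite(f"pics/{n}_{c}.png",im[...,::-1])
    out={}
    for l in labels:
        r={c:landmark_of(l,c) for c in ("side","top")}
        for c in r: print(l,c,[(np.round(x["xy"],1).tolist(),round(x["score"],2)) for x in r[c][:3]])
        if r["side"] and r["top"]:
            p,e=tri(r["side"][0]["xy"],r["top"][0]["xy"]); print("  ->",p.round(4),"gap",round(e,4)); out[l]=p
    return out
E
python3 - <<'E'
from h import *
print({k:np.round(v,3).tolist() for k,v in telemetry.observe().items()})
for c in("side","top"): print(c,np.round(calibration(c)["pose"],3).tolist(),calibration(c)["fovy"])
look("a",("wheel_hub","handle_pivot","handle_tip","press","mould_upper"))
a=cv2.imread("pics/a_side.png");b=cv2.imread("pics/a_top.png")
E
```

```text
{'clock': 0.0, 'qpos': [-1.358, 0.522, -0.036, 1.6, 0.021, 1.021, -0.113], 'qd': [-0.002, 0.0, 0.001, -0.002, 0.001, -0.001, 0.0], 'joint_efforts': [0.001, -92.711, 1.98, -36.993, 0.018, 0.008, 0.0], 'position': [0.174, 0.6, 0.231], 'tool_rot': [-3.14, 0.0, 2.859], 'force': [0.264, -0.135, -0.239], 'moment': [0.033, -0.017, 0.004], 'finger_force': 0.0, 'grip_width': 0.085}
side [[0.967, -0.135, 0.215, 0.198], [-0.254, -0.56, 0.789, -0.853], [0.014, -0.818, -0.576, 0.785], [0.0, 0.0, 0.0, 1.0]] 55.33210141906712
top [[0.022, -0.997, 0.072, 0.327], [-1.0, -0.022, 0.002, -0.0], [-0.0, -0.072, -0.997, 1.493], [0.0, 0.0, 0.0, 1.0]] 53.73034830664894
wheel_hub side [([319.3, 154.7], 0.84), ([234.8, 170.0], 0.73)]
wheel_hub top [([249.4, 157.6], 0.66)]
  -> [0.5678 0.095  0.2454] gap 0.0
handle_pivot side [([322.1, 173.7], 0.75), ([317.3, 222.2], 0.34)]
handle_pivot top [([280.9, 169.8], 0.91)]
  -> [ 0.5369 -0.0029  0.2433] gap 0.0087
handle_tip side [([321.1, 156.2], 0.68)]
handle_tip top [([253.4, 161.0], 0.72)]
  -> [0.5623 0.0809 0.248 ] gap 0.0107
press side [([319.8, 222.9], 0.81)]
press top [([254.1, 170.8], 0.73)]
  -> [ 0.5764  0.0929 -0.0006] gap 0.0193
mould_upper side [([212.9, 204.5], 0.87), ([357.7, 295.2], 0.83), ([243.9, 316.7], 0.72)]
mould_upper top [([342.8, 170.0], 0.91), ([252.5, 169.6], 0.69), ([202.1, 256.4], 0.67)]
  -> [ 0.3776 -0.1786  0.3414] gap 0.2808
```

View pics/a_side.png

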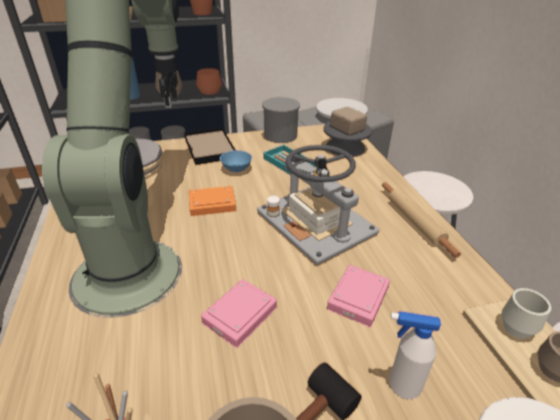

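View pics/a_top.png

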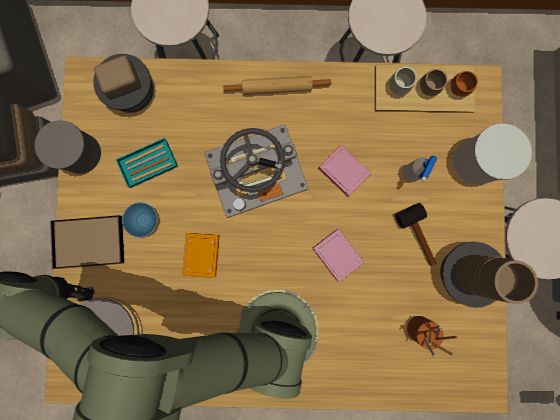

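Side: press at about (318,200), with the wheel at (320,163). The pink pads at (240,310) and (360,295) and the orange one at (212,200) are look-alikes. Top: wheel at about (252,160), with the black handle running from (260,161) to the pivot near (281,168). There is only one handwheel. The rolling pin (420,218) and mallet handle aren't candidates.

Run:
```python
from h import *
grab_frame("top");
for l in("wheel_hub","handle_pivot","handle_tip"):
    r=landmark_of(l,"top")
    for x in r[:1]: print(l,np.round(x["xy"],1),atz("top",x["xy"],.237).round(4))
r=outline_of("wheel","top"); print([(x["rect"],round(x["score"],2)) for x in r])
m=r[0]["region"].astype(np.uint8); 
cs=max(cv2.findContours(m,0,1)[0],key=cv2.contourArea); h=cv2.convexHull(cs)
e=cv2.fitEllipse(h); print(e, atz("top",e[0],.226).round(4))
g=outline_of("grip","top"); 
for x in g[:1]:
    v,u=np.nonzero(x["region"]); print(x["rect"],x["score"],atz("top",(u.mean(),v.mean()),.24).round(4), len(u))
a=cv2.imread("pics/a_top.png")[115:225,195:315]; b=cv2.imread("pics/a_side.png")[130:260,250:390]
cv2.imwrite("pics/c.png",np.hstack([cv2.resize(a,(400,400*110//120),interpolation=2),cv2.resize(b,(400,366),interpolation=2)]))
print(proj("top",[.58,.07,.237]))
```

```text
wheel_hub [249.4 159.4] [0.5638 0.0955 0.237 ]
handle_pivot [277.  168.6] [0.5372 0.0104 0.237 ]
handle_tip [254.5 161.6] [0.5573 0.0797 0.237 ]
[([220.6, 126.7, 286.3, 190.7], 0.68), ([259.8, 188.3, 282.9, 199.2], 0.25)]
((251.74452209472656, 159.667236328125), (63.1319465637207, 64.40240478515625), 70.57195281982422) [0.5652 0.0891 0.226 ]
[259.5, 160.6, 275.9, 169.0] 0.62 [0.5537 0.0436 0.24  ] 100
[np.float64(257.86392036418397), np.float64(154.35863005011998)]
```

View pics/c.png

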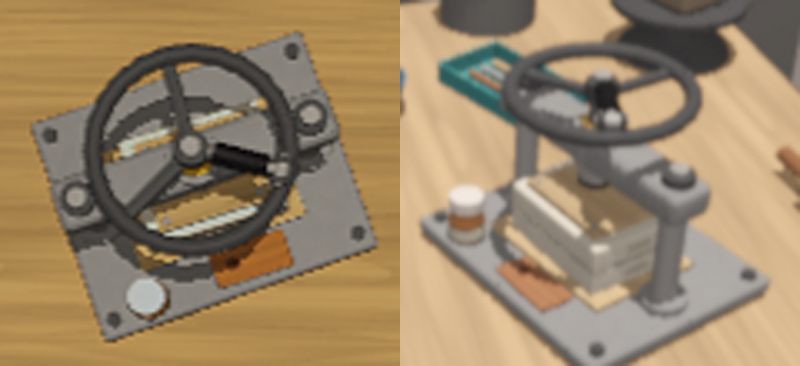

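The crop confirms the choice. The hub is at (252,160) in the top picture, the pivot at about (278,166), and the black grip lies between them. Hub ≈ (0.565, 0.089) and handle direction ≈ (-0.23, -0.97). I'll move above the grip first, then yaw.

```bash
python3 -m inch '[[0,0,-0.04,0,0,0,0],[0,0,-0.05,0,0,0,0],[-0.0325,-0.0264,0,0,0,0,0],[-0.0325,-0.0264,0,0,0,0,0],[-0.0325,-0.0264,0,0,0,0,0]]'
python3 -m inch '[[-0.0325,-0.0264,0,0,0,0,0],[-0.0325,-0.0264,0,0,0,0,0],[-0.0325,-0.0264,0,0,0,0,0],[-0.0325,-0.0264,0,0,0,0,0],[-0.0325,-0.0264,0,0,0,0,0]]'
python3 -m inch '[[-0.0325,-0.0264,0,0,0,0,0],[-0.0325,-0.0264,0,0,0,0,0],[-0.0325,-0.0264,0,0,0,0,0],[-0.0325,-0.0264,0,0,0,0,0],[-0.0325,-0.0264,0,0,0,0,0]]'
python3 -m inch '[[-0.0325,-0.0264,0,0,0,0,0],[-0.0325,-0.0264,0,0,0,0,0],[-0.0325,-0.0264,0,0,0,0,0],[0,0,0,0,0,0.15,0],[0,0,0,0,0,0.15,0]]'
python3 -m inch '[[0,0,0,0,0,0.15,0],[0,0,0,0,0,0.15,0],[0,0,0,0,0,0.15,0],[0,0,0,0,0,0.15,0],[0,0,0,0,0,0.15,0.4]]'
python3 -m inch '[[0,0,0,0,0,0.15,0.4],[0,0,0,0,0,0.15,0.4],[0,0,0,0,0,0.15,0.4],[0,0,0,0,0,0.02,0.4],[0,0,0,0,0,0,0.4]]'
```

```text
clock: 1.4
position: [0.2465, 0.4956, 0.3215]
tool_rot: [3.141, 0.0, 2.859]
force: [1.2, 0.4, 0.2]
grip_width: 0.0851
finger_force: 0.0
clock: 1.9
position: [0.3659, 0.3233, 0.3215]
tool_rot: [3.141, 0.0, 2.859]
force: [0.3, 0.9, 0.4]
grip_width: 0.0855
finger_force: 0.0
clock: 2.4
position: [0.4851, 0.1512, 0.3216]
tool_rot: [3.141, 0.0, 2.859]
force: [0.8, 0.5, -0.4]
grip_width: 0.0852
finger_force: 0.0
clock: 2.9
position: [0.5563, 0.0479, 0.3211]
tool_rot: [-3.141, -0.0, 2.551]
force: [-0.6, 0.9, -0.7]
grip_width: 0.0854
finger_force: 0.0
clock: 3.4
position: [0.5559, 0.0495, 0.3214]
tool_rot: [3.141, -0.0, 1.803]
force: [-0.3, -0.1, 1.4]
grip_width: 0.0734
finger_force: 0.0
clock: 3.9
position: [0.5559, 0.0496, 0.3213]
tool_rot: [3.142, 0.0, 1.342]
force: [-0.0, 0.1, -0.3]
grip_width: 0.0509
finger_force: 0.0
```

Run:
```python
from h import *
for p in [(319.3,154.7),(322.1,173.7),(321.1,156.2)]: print(atz("side",p,.237).round(4))
im=grab_frame("side").copy()
H=np.array([.565,.089,.237]);d=np.array([-.227,-.974,0])
for l in("wheel_hub","handle_pivot","handle_tip"):
    for x in landmark_of(l,"side")[:1]: print(l,np.round(x["xy"],1),x["score"],atz("side",x["xy"],.237).round(4))
for p in(H,H+.086*d,H+.018*d): print(np.round(proj("side",p),1))
cv2.imwrite("pics/d.png",cv2.resize(im[90:240,230:430,::-1],(800,600),interpolation=2))
```

```text
[0.5735 0.1098 0.237 ]
[0.5455 0.0069 0.237 ]
[0.5755 0.1    0.237 ]
wheel_hub [318.3 155.4] 0.77 [0.5693 0.1065 0.237 ]
handle_pivot [324.  174.9] 0.93 [ 5.483e-01 -2.000e-04  2.370e-01]
handle_tip [318.3 157.5] 0.43 [0.5652 0.0945 0.237 ]
[318.9 158.4]
[322.3 174. ]
[319.6 161.5]
```

View pics/d.png

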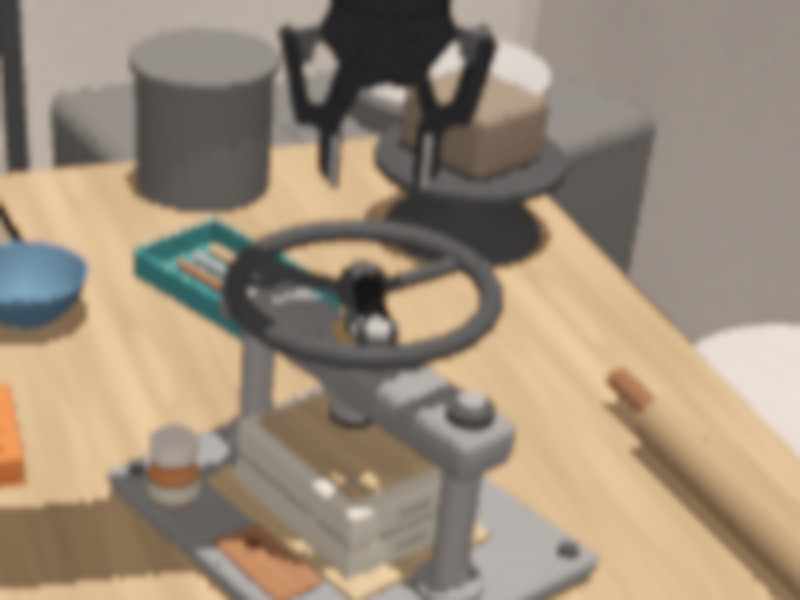

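The side view shows the wheel's rim ellipse centred at about (321,163), with the handle pointing in from the cheeks at (323,172) to the hub. The gripper is above it and aligned. I'll go down and grasp the grip.

```bash
python3 -m inch '[[0,0,0.035,0,0,0,0.4],[0,0,0.035,0,0,0,0.4],[0,0,0.02,0,0,0,0.4],[0,0,0.012,0,0,0,0.4],[0,0,0,0,0,0,0.4]]' 30
python3 -m inch '[[0,0,0,0,0,0,0.7],[0,0,0,0,0,0,0.8],[0,0,0,0,0,0,0.9],[0,0,0,0,0,0,1],[0,0,0,0,0,0,1]]' 25
```

```text
clock: 4.6
position: [0.5555, 0.0493, 0.2184]
tool_rot: [-3.14, 0.001, 1.339]
force: [0.2, -0.8, 0.0]
grip_width: 0.0513
finger_force: 0.0
clock: 5.1
position: [0.557, 0.0494, 0.2204]
tool_rot: [3.139, -0.001, 1.339]
force: [5.4, -1.0, 5.0]
grip_width: 0.0214
finger_force: 26.3
```

```bash
python3 -m inch '[[0.0024,0,-0.0068,0,0.15,0,1],[0.0024,0,-0.0068,0,0.15,0,1],[0.0024,0,-0.0068,0,0.15,0,1]]' 
python3 -m inch '[[0.0024,0,-0.0068,0,0.15,0,1],[0.0024,0,-0.0068,0,0.15,0,1],[0,0,0,0,0,0,1]]'; python3 -c "
from h import *
print(telemetry.observe()['qpos'])"
```

```text
clock: 5.4
position: [0.5581, 0.0557, 0.2426]
tool_rot: [3.137, -0.456, 1.343]
force: [1.9, 8.3, -2.2]
grip_width: 0.0209
finger_force: 27.7
clock: 5.7
position: [0.5568, 0.049, 0.256]
tool_rot: [3.141, -0.757, 1.334]
force: [4.1, 5.8, 11.6]
grip_width: 0.0209
finger_force: 26.4
[ 0.04342832  0.46974786  0.22908618  1.91785249 -1.02808107  1.08659114
  0.6746891 ]
```

```bash
python3 -m inch '[[0.003,0,0,0,0,0,1],[0.0026,0,-0.0070,0,0.15,0,1],[0.0026,0,-0.0070,0,0.15,0,1],[0,0,0,0,0,0,1]]' 
python3 -m inch '[[0.0026,0,-0.0070,0,0.15,0,1],[0.0026,0,-0.0070,0,0.15,0,1],[0,0,0,0,0,0,1]]'; python3 -c "
from h import *
print(telemetry.observe()['qpos'])
look('e')"
```

```text
clock: 6.1
position: [0.555, 0.045, 0.2696]
tool_rot: [-3.135, -1.054, 1.33]
force: [-1.1, 0.2, 5.7]
grip_width: 0.0208
finger_force: 26.5
clock: 6.4
position: [0.5527, 0.0382, 0.2779]
tool_rot: [-3.118, -1.307, 1.317]
force: [-0.2, 3.7, 15.5]
grip_width: 0.0211
finger_force: 26.0
[ 0.48634558  0.69267029 -0.1130864   1.92085231 -1.25194732  1.36910134
  1.01721254]
wheel_hub side []
wheel_hub top [([249.5, 156.9], 0.91)]
handle_pivot side []
handle_pivot top [([278.9, 170.4], 0.86)]
handle_tip side []
handle_tip top [([271.4, 159.8], 0.58)]
```

```bash
python3 -m inch '[[0,0,0,0,0,0,0.4],[0,0,0,0,0,0,0.4],[0,0,-0.02,0,0,0,0.4],[0,0,-0.04,0,0,0,0.4],[0,0,-0.04,0,0,0,0.4]]' 
python3 -m inch '[[0,0,-0.02,0,-0.15,0,0.4],[0,0,0,0,-0.15,0,0.4],[0,0,0,0,-0.15,0,0.4],[0,0,0,0,-0.15,0,0.4],[0,0,0,0,-0.15,0,0.4]]'
python3 -m inch '[[0,0,0,0,-0.15,0,0.4],[0,0,0,0,-0.15,0,0.4],[0,0,0,0,-0.15,0,0.4],[0,0,-0.04,0,-0.1,0,0.4],[0,0,0,0,0,0,0.4]]'; python3 -c "
from h import *
print(telemetry.observe()['qpos'])
look('f')
a=cv2.imread('pics/f_top.png')[115:225,195:315]; b=cv2.imread('pics/f_side.png')[100:210,250:370]
cv2.imwrite('pics/f.png',np.hstack([cv2.resize(x,(400,366),interpolation=2) for x in (a,b)]))"
```

```text
clock: 7.3
position: [0.5304, -0.0556, 0.3039]
tool_rot: [-3.124, -1.298, 1.325]
force: [-0.0, -0.2, 0.0]
grip_width: 0.0508
finger_force: 0.0
clock: 7.8
position: [0.5271, -0.0747, 0.3101]
tool_rot: [-3.141, -0.543, 1.339]
force: [0.5, -0.4, -1.1]
grip_width: 0.0511
finger_force: 0.0
clock: 8.3
position: [0.5281, -0.0752, 0.3529]
tool_rot: [3.139, 0.003, 1.346]
force: [0.1, -0.4, -0.4]
grip_width: 0.0512
finger_force: 0.0
[-0.16282596  0.26448833  0.24291729  1.68709845 -0.06404686  1.1957918
 -0.12964729]
wheel_hub side [([316.3, 156.4], 0.88), ([320.4, 173.1], 0.38)]
wheel_hub top [([251.6, 156.9], 0.85)]
  -> [0.564  0.0902 0.2439] gap 0.013
handle_pivot side [([325.0, 172.2], 0.77)]
handle_pivot top [([276.9, 170.5], 0.6)]
  -> [0.5416 0.0072 0.2408] gap 0.0225
handle_tip side [([324.2, 147.0], 0.49)]
handle_tip top [([269.6, 160.1], 0.38)]
  -> [0.5527 0.0312 0.303 ] gap 0.0042
```

View pics/f.png

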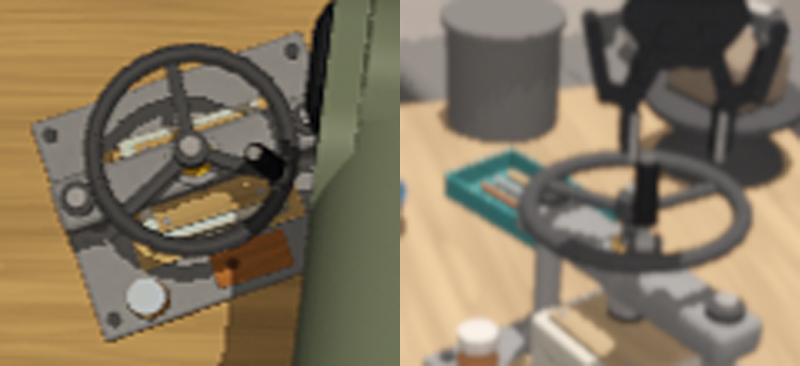

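The handle stands about 70° out, with its tip at top pixel (272,161). I'll re-grasp it from above, pull it outward to the stop, and use the same grasp for cranking.

```bash
python3 -m inch '[[0.035,0,0,0,0,0,0.4],[0.035,0,0,0,0,0,0.4],[0.028,0,0,0,0,0,0.4],[0,0,0.03,0,0,0,0.4],[0,0,0.03,0,0,0,0.4]]' 
python3 -m inch '[[0,0,0.02,0,0,0,0.4],[0,0,0.014,0,0,0,0.4],[0,0,0,0,0,0,0.7],[0,0,0,0,0,0,1],[0,0,0,0,0,0,1]]' 25
python3 -m inch '[[0,0,0,0,0,0,1],[-0.004,0,-0.001,0,0,0,1],[-0.004,0,-0.001,0,0,0,1],[-0.004,0,0,0,0,0,1],[0,0,0,0,0,0,1]]'
```

```text
clock: 9.2
position: [0.5482, 0.0181, 0.2879]
tool_rot: [-3.138, -0.0, 1.341]
force: [0.5, -0.1, 0.4]
grip_width: 0.0513
finger_force: 0.0
clock: 9.7
position: [0.548, 0.0173, 0.2553]
tool_rot: [-3.138, 0.001, 1.34]
force: [1.5, -1.5, -6.3]
grip_width: 0.0212
finger_force: 26.0
clock: 10.2
position: [0.5455, 0.007, 0.2575]
tool_rot: [-3.139, -0.002, 1.341]
force: [-0.2, 5.2, -0.6]
grip_width: 0.0211
finger_force: 25.6
```

```bash
python3 -m inch '[[-0.002,0,0,0,0,0,1],[0,0,0,0,0,0,1]]'
python3 -m inch '[[-0.002,0,0,0,0,0,1],[0,0,0,0,0,0,1]]'
python3 -m inch '[[-0.002,0,0,0,0,0,1],[0,0,0,0,0,0,1]]'
```

```text
clock: 10.4
position: [0.5451, 0.0054, 0.2575]
tool_rot: [-3.139, -0.002, 1.342]
force: [0.5, 7.6, -0.1]
grip_width: 0.0213
finger_force: 25.5
clock: 10.6
position: [0.5447, 0.0035, 0.2575]
tool_rot: [-3.139, -0.002, 1.342]
force: [1.3, 8.3, -0.9]
grip_width: 0.0216
finger_force: 25.4
clock: 10.8
position: [0.5442, 0.0015, 0.2575]
tool_rot: [-3.139, -0.002, 1.342]
force: [0.8, 8.0, -0.1]
grip_width: 0.0211
finger_force: 25.3
```

Run:
```python
from h import *
look("g")
a=cv2.imread('pics/g_side.png')[110:200,270:370]
cv2.imwrite('pics/g.png',cv2.resize(a,(660,594),interpolation=2))
for p in([.545,.004,.237],[.545,.004,.305],[.548,.017,.301]): print(np.round(proj("side",p),1))
```

```text
wheel_hub side [([319.2, 156.7], 0.87)]
wheel_hub top [([252.3, 156.8], 0.78)]
  -> [0.5679 0.0872 0.2435] gap 0.0059
handle_pivot side [([318.8, 173.9], 0.69)]
handle_pivot top [([145.5, 165.0], 0.48)]
  -> [ 0.6531  0.488  -0.0569] gap 0.1348
handle_tip side [([324.8, 147.5], 0.73)]
handle_tip top []
[322.3 174.3]
[324.2 151.4]
[323.5 150.4]
```

View pics/g.png

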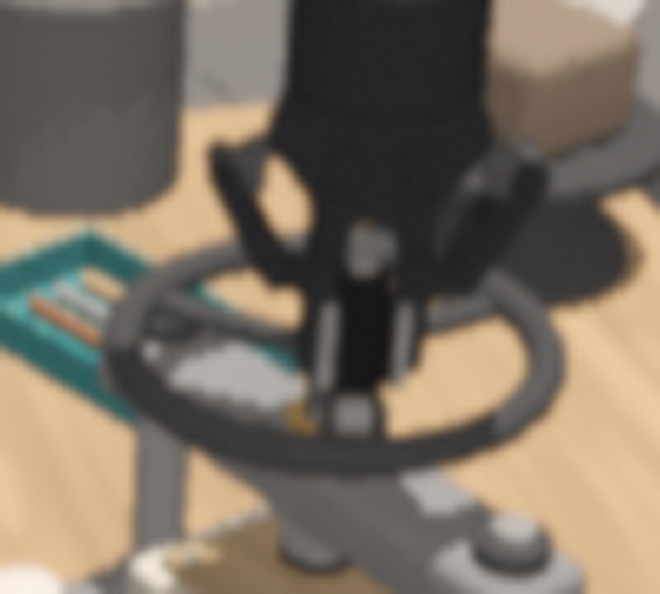

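```bash
python3 -m inch '[[-0.002,0,0,0,0,0,1],[0,0,0,0,0,0,1]]'
python3 -m inch '[[-0.002,0,0,0,0,0,1],[0,0,0,0,0,0,1]]'
python3 -m inch '[[-0.002,0,0,0,0,0,1],[0,0,0,0,0,0,1]]'
```

```text
clock: 11.4
position: [0.5437, -0.0004, 0.2574]
tool_rot: [-3.139, -0.002, 1.342]
force: [0.5, 7.0, -1.6]
grip_width: 0.0213
finger_force: 25.2
clock: 11.6
position: [0.5433, -0.0022, 0.2573]
tool_rot: [-3.138, -0.002, 1.342]
force: [1.5, 8.7, -2.1]
grip_width: 0.0216
finger_force: 25.0
clock: 11.8
position: [0.5431, -0.0029, 0.2573]
tool_rot: [-3.139, -0.003, 1.343]
force: [4.5, 15.4, -4.2]
grip_width: 0.0211
finger_force: 24.8
```

The stop is reached: force rises to 15 N with no travel. The image hub puts the pad about 8 mm outward of the grip centre, so I'll re-centre the grasp and work out the crank rows.

```bash
python3 -m inch '[[0.003,0,0,0,0,0,1],[0,0,0,0,0,0,0.75],[0,0,0,0,0,0,0.75],[0.005,0,-0.001,0,0,0,0.75],[0,0,0,0,0,0,0.75]]'
python3 -m inch '[[0,0,0,0,0,0,1],[0,0,0,0,0,0,1],[0,0,0,0,0,0,1]]' 45
cat > chk.py <<'E'
import sys; from h import *
s=telemetry.observe(); p,F=np.array(s["position"]),np.array(s["force"])
H=np.array([.566,.089]); lim=float(sys.argv[1]) if len(sys.argv)>1 else 3.5
e=p[:2]-H; r=np.hypot(*e); e/=r; t=np.array([e[1],-e[0]])
x=np.array([.227,.974]); y=np.array([.974,-.227])
ft=-F[:2]@t
print("CHK r %.4f beta %.3f ft %.1f fr %.1f fz %.1f"%(r,np.arctan2(-e@y,-e@x)%(2*np.pi),ft,F[:2]@e,F[2]))
sys.exit(ft>lim)
E
python3 chk.py
python3 - <<'E'
import numpy as np
b=np.arange(0,6.45,.2)
for i in range(32): print(round(b[i],1),np.round(.086*(np.cos(b[i])-np.cos(b[i+1])),4),np.round(.086*(np.sin(b[i])-np.sin(b[i+1])),4))
E
```

```text
clock: 12.3
position: [0.5441, 0.0012, 0.2578]
tool_rot: [-3.137, 0.002, 1.34]
force: [-1.5, -2.6, 0.2]
grip_width: 0.0216
finger_force: 20.5
clock: 12.6
position: [0.5441, 0.0013, 0.2578]
tool_rot: [-3.138, 0.001, 1.34]
force: [-2.1, -4.7, 1.1]
grip_width: 0.0207
finger_force: 43.9
CHK r 0.0904 beta 0.016 ft -0.9 fr 5.0 fz 1.1
0.0 0.0017 -0.0171
0.2 0.0051 -0.0164
0.4 0.0082 -0.0151
0.6 0.0111 -0.0131
0.8 0.0135 -0.0107
1.0 0.0153 -0.0078
1.2 0.0165 -0.0046
1.4 0.0171 -0.0012
1.6 0.017 0.0022
1.8 0.0162 0.0056
2.0 0.0148 0.0087
2.2 0.0128 0.0114
2.4 0.0103 0.0138
2.6 0.0073 0.0155
2.8 0.0041 0.0167
3.0 0.0007 0.0172
3.2 -0.0027 0.017
3.4 -0.006 0.0161
3.6 -0.0091 0.0146
3.8 -0.0118 0.0125
4.0 -0.0141 0.0099
4.2 -0.0157 0.0069
4.4 -0.0168 0.0036
4.6 -0.0172 0.0002
4.8 -0.0169 -0.0032
5.0 -0.0159 -0.0065
5.2 -0.0143 -0.0095
5.4 -0.0121 -0.0122
5.6 -0.0095 -0.0143
5.8 -0.0064 -0.0159
6.0 -0.0031 -0.0169
6.2 0.0003 -0.0172False
```

```bash
python3 -m inch '[[-0.003,0,0,0,0,0,1],[-0.002,0,0,0,0,0,1],[0,0,0,0,0,0,1]]'
python3 -m inch '[[0,0,0,0,0,0,0.55],[0,0,0,0,0,0,0.55],[0,0,0,0,0,0,0.55],[0.008,0,0,0,0,0,0.55],[0,0,0,0,0,0,0.55]]'
python3 -m inch '[[0,0,0,0,0,0,1],[0,0,0,0,0,0,1],[0,0,0,0,0,0,1],[0,0,0,0,0,0,1]]' 45; python3 chk.py
```

```text
clock: 12.9
position: [0.5435, -0.0011, 0.2579]
tool_rot: [-3.138, -0.002, 1.342]
force: [1.6, 7.9, -3.2]
grip_width: 0.0207
finger_force: 44.1
clock: 13.4
position: [0.5452, 0.0062, 0.2578]
tool_rot: [-3.138, 0.0, 1.342]
force: [-0.2, 0.1, -0.1]
grip_width: 0.0385
finger_force: 0.0
clock: 13.8
position: [0.545, 0.0052, 0.2578]
tool_rot: [-3.138, 0.0, 1.341]
force: [-1.3, 1.8, 1.1]
grip_width: 0.0214
finger_force: 43.9
CHK r 0.0864 beta 0.017 ft -1.7 fr -1.4 fz 1.1False
```

```bash
python3 -m inch '[[-0.002,0,0,0,0,0,1],[0,0,0,0,0,0,1]]'; python3 chk.py
python3 -m inch '[[-0.001,0,0,0,0,0,1],[0,0,0,0,0,0,1]]'; python3 chk.py
```

```text
clock: 14.0
position: [0.5448, 0.0045, 0.2579]
tool_rot: [-3.138, -0.002, 1.342]
force: [1.3, 8.8, 0.8]
grip_width: 0.021
finger_force: 43.9
CHK r 0.0871 beta 0.017 ft -0.9 fr -8.9 fz 0.8
clock: 14.2
position: [0.5446, 0.0038, 0.2579]
tool_rot: [-3.138, -0.002, 1.342]
force: [2.6, 11.9, 0.2]
grip_width: 0.0211
finger_force: 43.9
CHK r 0.0878 beta 0.017 ft -0.4 fr -12.2 fz 0.2False
False
```

```bash
python3 -m inch '[[0.0015,0,0,0,0,0,1],[0.0017,-0.0171,0.0003,0,0,0,1],[0.0051,-0.0164,0.0003,0,0,0,1]]' && python3 chk.py 6 && python3 -m inch '[[0.0082,-0.0151,0.0003,0,0,0,1],[0.0111,-0.0131,0.0003,0,0,0,1],[0.0135,-0.0107,0.0003,0,0,0,1]]' && python3 chk.py 6
```

```text
clock: 14.5
position: [0.5141, 0.0187, 0.2574]
tool_rot: [-3.14, -0.001, 1.341]
force: [13.1, 14.1, -7.7]
grip_width: 0.0209
finger_force: 44.7
CHK r 0.0873 beta 0.407 ft 2.2 fr -19.2 fz -7.7False
```

```bash
sed -i 's/sys.exit(ft>lim)/sys.exit(int(ft>lim))/' chk.py; python3 -m inch '[[0.0027,0.0011,0,0,0,0,1],[0,0,0,0,0,0,1]]' && python3 chk.py 6;  python3 -m inch '[[0.0018,0.0008,0,0,0,0,1],[0,0,0,0,0,0,1]]' ; python3 chk.py 6
```

```text
clock: 14.7
position: [0.5143, 0.0196, 0.2573]
tool_rot: [-3.137, 0.002, 1.341]
force: [-3.9, -2.6, 3.6]
grip_width: 0.0211
finger_force: 46.3
CHK r 0.0865 beta 0.411 ft -1.6 fr 4.4 fz 3.6
clock: 14.9
position: [0.5153, 0.02, 0.2572]
tool_rot: [-3.136, 0.003, 1.339]
force: [-7.6, -6.3, 7.8]
grip_width: 0.0211
finger_force: 46.7
CHK r 0.0856 beta 0.404 ft -2.4 fr 9.6 fz 7.8
```

```bash
python3 -m inch '[[-0.002,-0.0009,0,0,0,0,1],[0.0082,-0.0151,0.0003,0,0,0,1],[0.0111,-0.0131,0.0003,0,0,0,1]]'; python3 chk.py 6 && python3 -m inch '[[0.0135,-0.0107,0.0003,0,0,0,1],[0.0153,-0.0078,0.0003,0,0,0,1]]'; python3 chk.py 6
```

```text
clock: 15.2
position: [0.4922, 0.045, 0.2568]
tool_rot: [-3.139, 0.0, 1.339]
force: [10.9, 4.9, -5.2]
grip_width: 0.0209
finger_force: 45.9
CHK r 0.0859 beta 0.804 ft 1.4 fr -11.8 fz -5.2
clock: 15.4
position: [0.4812, 0.0777, 0.2564]
tool_rot: [-3.14, -0.0, 1.34]
force: [16.7, 0.6, -11.2]
grip_width: 0.0207
finger_force: 45.6
CHK r 0.0856 beta 1.209 ft 1.6 fr -16.6 fz -11.2
```

```bash
sed -i 's/.566,.089\]/.5675,.0885]/' chk.py; python3 -m inch '[[0.017,-0.0022,0.0003,0,0,0,1],[0.0176,0.0012,0.0003,0,0,0,1],[0,0,0,0,0,0,1]]'; python3 chk.py 6 && python3 -m inch '[[0.017,0.0022,0.0003,0,0,0,1],[0.0162,0.0056,0.0003,0,0,0,1],[0,0,0,0,0,0,1]]'; python3 chk.py 6
```

```text
clock: 15.7
position: [0.4862, 0.1144, 0.2553]
tool_rot: [-3.134, -0.0, 1.344]
force: [-14.0, 6.3, 9.1]
grip_width: 0.0208
finger_force: 47.9
CHK r 0.0853 beta 1.651 ft -1.8 fr 15.2 fz 9.1
clock: 16.0
position: [0.5033, 0.1443, 0.2549]
tool_rot: [-3.138, -0.001, 1.343]
force: [-3.9, 5.7, 6.4]
grip_width: 0.0212
finger_force: 47.6
CHK r 0.0851 beta 2.057 ft -1.7 fr 6.7 fz 6.4
```

```bash
python3 -m inch '[[0.0153,0.0082,0.0003,0,0,0,1],[0.0131,0.011,0.0003,0,0,0,1],[0,0,0,0,0,0,1]]'; python3 chk.py 4 && python3 -m inch '[[0.0103,0.0138,0.0003,0,0,0,1],[0.0073,0.0155,0.0003,0,0,0,1],[0,0,0,0,0,0,1]]'; python3 chk.py 4
```

```text
clock: 16.3
position: [0.53, 0.1649, 0.2543]
tool_rot: [-3.14, 0.001, 1.34]
force: [3.0, -3.3, 5.6]
grip_width: 0.0209
finger_force: 47.8
CHK r 0.0851 beta 2.457 ft -1.2 fr -4.2 fz 5.6
clock: 16.6
position: [0.5628, 0.1734, 0.2536]
tool_rot: [-3.14, 0.003, 1.338]
force: [2.1, -10.1, 7.6]
grip_width: 0.0207
finger_force: 48.0
CHK r 0.0850 beta 2.858 ft -1.6 fr -10.2 fz 7.6
```

```bash
python3 -m inch '[[0.0026,0.0171,-0.0003,0,0,0,1],[0.0007,0.0172,0,0,0,0,1]]'; python3 chk.py 4 && python3 -m inch '[[-0.0027,0.017,0.0003,0,0,0,1],[-0.006,0.0161,0.0003,0,0,0,1]]'; python3 chk.py 4 && python3 -m inch '[[-0.0091,0.0146,0.0003,0,0,0,1],[-0.0118,0.0125,0.0003,0,0,0,1]]'; python3 chk.py 4
```

```text
clock: 16.8
position: [0.5944, 0.1692, 0.2532]
tool_rot: [-3.136, 0.004, 1.34]
force: [-6.1, -13.9, 0.2]
grip_width: 0.0206
finger_force: 47.2
CHK r 0.0850 beta 3.235 ft 1.3 fr -15.1 fz 0.2
clock: 17.0
position: [0.6243, 0.1522, 0.2524]
tool_rot: [-3.135, 0.005, 1.339]
force: [-15.7, -14.9, 7.5]
grip_width: 0.021
finger_force: 48.2
CHK r 0.0853 beta 3.641 ft 1.8 fr -21.5 fz 7.5
clock: 17.2
position: [0.6449, 0.1257, 0.2517]
tool_rot: [-3.133, 0.005, 1.339]
force: [-24.2, -10.6, 12.0]
grip_width: 0.0208
finger_force: 48.7
CHK r 0.0858 beta 4.035 ft 1.0 fr -26.4 fz 12.0
```

```bash
python3 -m inch '[[-0.0023,-0.0033,-0.0015,0,0,0,1],[-0.0141,0.0099,0.0003,0,0,0,1],[-0.0157,0.0069,0.0003,0,0,0,1]]'; python3 chk.py 4 && python3 -m inch '[[-0.0168,0.0036,0.0003,0,0,0,1],[-0.0172,0.0002,0.0003,0,0,0,1]]'; python3 chk.py 4
```

```text
clock: 17.5
position: [0.6524, 0.0943, 0.252]
tool_rot: [-3.137, 0.001, 1.342]
force: [0.3, 2.3, -11.0]
grip_width: 0.021
finger_force: 47.5
CHK r 0.0851 beta 4.416 ft 2.2 fr 0.5 fz -11.0
clock: 17.7
position: [0.6482, 0.0588, 0.2513]
tool_rot: [-3.137, 0.002, 1.34]
force: [1.8, 1.5, -14.3]
grip_width: 0.021
finger_force: 47.1
CHK r 0.0859 beta 4.836 ft 2.0 fr 1.1 fz -14.3
```

```bash
python3 -m inch '[[-0.0169,-0.0032,0.001,0,0,0,1],[-0.0159,-0.0065,0.0006,0,0,0,1]]'; python3 chk.py 4 && python3 -m inch '[[-0.0143,-0.0095,0.0003,0,0,0,1],[-0.0121,-0.0122,0.0003,0,0,0,1]]'; python3 chk.py 4
```

```text
clock: 17.9
position: [0.6307, 0.0289, 0.2505]
tool_rot: [-3.137, 0.001, 1.34]
force: [-1.3, 2.1, -5.7]
grip_width: 0.0208
finger_force: 47.7
CHK r 0.0869 beta 5.239 ft 0.6 fr -2.3 fz -5.7
clock: 18.1
position: [0.6029, 0.0084, 0.2499]
tool_rot: [-3.137, 0.001, 1.34]
force: [-0.2, 5.2, -9.8]
grip_width: 0.0208
finger_force: 47.5
CHK r 0.0875 beta 5.638 ft 1.9 fr -4.9 fz -9.8
```

```bash
python3 -m inch '[[-0.0090,-0.0145,0.0006,0,0,0,1],[-0.0058,-0.0161,0.0003,0,0,0,1]]'; python3 chk.py 4 && python3 -m inch '[[-0.0024,-0.017,0.0003,0,0,0,1],[0.001,-0.0172,0.0003,0,0,0,1]]'; python3 chk.py 4  && python3 -m inch '[[0.0044,-0.0166,0.0003,0,0,0,1],[0.0076,-0.0154,0.0003,0,0,0,1]]'; python3 chk.py 4
```

```text
clock: 18.3
position: [0.5696, 0.0006, 0.2493]
tool_rot: [-3.137, 0.002, 1.34]
force: [1.4, 0.9, -10.1]
grip_width: 0.021
finger_force: 47.5
CHK r 0.0879 beta 6.030 ft 1.4 fr -0.8 fz -10.1
clock: 18.5
position: [0.5354, 0.0067, 0.2487]
tool_rot: [-3.136, 0.003, 1.339]
force: [0.4, -3.0, -11.3]
grip_width: 0.0208
finger_force: 47.4
CHK r 0.0879 beta 0.145 ft 1.4 fr 2.7 fz -11.3
clock: 18.7
position: [0.5063, 0.0257, 0.248]
tool_rot: [-3.135, 0.003, 1.339]
force: [-1.8, -4.2, -11.5]
grip_width: 0.021
finger_force: 47.1
CHK r 0.0877 beta 0.543 ft 1.6 fr 4.3 fz -11.5
```

```bash
sed -i 's/.5675,.0885\]/.567,.0875]/' chk.py; python3 -m inch '[[0.0104,-0.0137,0.0006,0,0,0,1],[0.0129,-0.0113,0.0003,0,0,0,1]]'; python3 chk.py 4 && python3 -m inch '[[0.0149,-0.0085,0.0005,0,0,0,1],[0.0163,-0.0054,0.0003,0,0,0,1]]'; python3 chk.py 4  && python3 -m inch '[[0.017,-0.0021,0.0003,0,0,0,1],[0.0171,0.0014,0.0003,0,0,0,1]]'; python3 chk.py 4
```

```text
clock: 18.9
position: [0.4872, 0.0546, 0.2473]
tool_rot: [-3.134, 0.003, 1.339]
force: [-1.4, -2.1, -8.5]
grip_width: 0.0209
finger_force: 47.5
CHK r 0.0863 beta 0.951 ft 1.4 fr 2.0 fz -8.5
clock: 19.1
position: [0.481, 0.0889, 0.2467]
tool_rot: [-3.134, 0.003, 1.34]
force: [-0.5, -1.6, -7.9]
grip_width: 0.0208
finger_force: 47.3
CHK r 0.0860 beta 1.358 ft 1.6 fr 0.5 fz -7.9
clock: 19.3
position: [0.4889, 0.123, 0.2461]
tool_rot: [-3.135, 0.002, 1.341]
force: [1.5, -2.4, -11.7]
grip_width: 0.0207
finger_force: 47.0
CHK r 0.0858 beta 1.769 ft 1.6 fr -2.4 fz -11.7
```

```bash
python3 -m inch '[[0.0164,0.0051,0.0006,0,0,0,1],[0.0151,0.0082,0.0003,0,0,0,1]]'; python3 chk.py 4 && python3 -m inch '[[0.0131,0.0111,0.0005,0,0,0,1],[0.0107,0.0134,0.0003,0,0,0,1]]'; python3 chk.py 4  && python3 -m inch '[[0.0078,0.0153,0.0003,0,0,0,1],[0.0046,0.0165,0.0003,0,0,0,1]]'; python3 chk.py 4
```

```text
clock: 19.5
position: [0.5103, 0.1514, 0.2453]
tool_rot: [-3.136, 0.001, 1.341]
force: [1.5, -5.8, -7.8]
grip_width: 0.0207
finger_force: 47.4
CHK r 0.0854 beta 2.187 ft 2.7 fr -5.3 fz -7.8
clock: 19.7
position: [0.54, 0.1684, 0.2446]
tool_rot: [-3.137, 0.002, 1.341]
force: [-5.0, -9.4, 0.2]
grip_width: 0.0209
finger_force: 48.0
CHK r 0.0853 beta 2.591 ft 7.7 fr -7.4 fz 0.2
CHK r 0.0853 beta 2.591 ft 7.7 fr -7.4 fz 0.2
```

```bash
python3 -m inch '[[0.0041,0.0075,0.0002,0,0,0,1]]'; python3 chk.py 4
```

```text
clock: 19.8
position: [0.5489, 0.1707, 0.2444]
tool_rot: [-3.137, 0.001, 1.341]
force: [-6.8, -2.5, 4.5]
grip_width: 0.0208
finger_force: 48.5
CHK r 0.0851 beta 2.699 ft 7.1 fr -1.0 fz 4.5
```

```bash
python3 -m inch '[[0.0017,0.0039,0,0,0,0,1]]'; python3 chk.py 4
```

```text
clock: 19.9
position: [0.5527, 0.1713, 0.2444]
tool_rot: [-3.137, 0.001, 1.341]
force: [-6.3, -0.7, 0.0]
grip_width: 0.021
finger_force: 48.2
CHK r 0.0850 beta 2.743 ft 6.3 fr 0.4 fz 0.0
```

```bash
python3 -m inch '[[0.001,0.0024,0,0,0,0,1]]'; python3 chk.py 4; python3 -c "
from h import *
s=telemetry.observe();print(s['force'],s['moment'],s['qd'])"
```

```text
clock: 20.0
position: [0.5546, 0.1716, 0.2444]
tool_rot: [-3.137, 0.001, 1.341]
force: [-6.5, -1.6, 0.3]
grip_width: 0.0206
finger_force: 48.2
CHK r 0.0850 beta 2.766 ft 6.7 fr -0.6 fz 0.3
[-6.50228054 -1.604533    0.25943658] [-0.26719099  1.5727766   0.01206961] [ 0.01242631  0.03424165 -0.00146137 -0.05401398 -0.00462203  0.02774759
  0.01205055]
```

```bash
python3 -m inch '[[0.0008,0.0024,0,0,0,0,1]]'; python3 chk.py 4; python3 -m inch '[[0,0,0,0,0,0,1]]'; python3 chk.py 4
```

```text
clock: 20.1
position: [0.5567, 0.1718, 0.2444]
tool_rot: [-3.136, 0.001, 1.341]
force: [-7.1, -0.9, -1.2]
grip_width: 0.021
finger_force: 48.2
CHK r 0.0849 beta 2.791 ft 7.2 fr 0.0 fz -1.2
clock: 20.2
position: [0.5571, 0.1718, 0.2444]
tool_rot: [-3.137, 0.001, 1.341]
force: [-3.0, 0.5, -3.6]
grip_width: 0.021
finger_force: 48.1
CHK r 0.0849 beta 2.795 ft 2.9 fr 0.8 fz -3.6
```

While turning slowly I read 7.2 N, but the earlier fast reading suggests the foot touched sooner. I'll turn back half a radian and come forward slowly, to see where the push really starts to rise.

```bash
python3 -m inch '[[-0.0074,-0.0155,-0.0003,0,0,0,1],[-0.0103,-0.0137,-0.0003,0,0,0,1],[-0.0061,-0.006,-0.0001,0,0,0,1],[0,0,0,0,0,0,1]]'; python3 chk.py 9
q(){ grep -v -e clock -e pos -e rot -e grip -e fing -e force; python3 chk.py 9.5; }
python3 -m inch '[[0.0031,0.0029,0,0,0,0,1]]'|q && python3 -m inch '[[0.003,0.0031,0.0001,0,0,0,1]]'|q && python3 -m inch '[[0.0028,0.0032,0.0001,0,0,0,1]]'|q && python3 -m inch '[[0.0027,0.0034,0.0001,0,0,0,1]]'|q && python3 -m inch '[[0.0025,0.0035,0.0001,0,0,0,1]]'|q && python3 -m inch '[[0.0023,0.0036,0.0001,0,0,0,1]]'|q && python3 -m inch '[[0.0021,0.0037,0.0001,0,0,0,1]]'|q && python3 -m inch '[[0.002,0.0038,0.0001,0,0,0,1]]'|q && python3 -m inch '[[0.0018,0.0039,0.0001,0,0,0,1]]'|q
```

```text
clock: 20.6
position: [0.5166, 0.1562, 0.2453]
tool_rot: [-3.137, 0.001, 1.34]
force: [-3.0, 0.1, -11.0]
grip_width: 0.0206
finger_force: 47.2
CHK r 0.0852 beta 2.280 ft 2.3 fr 1.9 fz -11.0
CHK r 0.0851 beta 2.339 ft 3.3 fr 0.6 fz -10.3
CHK r 0.0851 beta 2.399 ft 3.4 fr 1.1 fz -8.0
CHK r 0.0851 beta 2.451 ft 4.5 fr 1.6 fz -6.8
CHK r 0.0851 beta 2.502 ft 4.7 fr 0.7 fz -6.2
CHK r 0.0851 beta 2.551 ft 5.4 fr 1.2 fz -5.7
CHK r 0.0850 beta 2.601 ft 6.2 fr 1.2 fz -4.8
CHK r 0.0851 beta 2.650 ft 5.7 fr 0.5 fz -3.9
CHK r 0.0850 beta 2.700 ft 5.6 fr -0.9 fz -3.6
CHK r 0.0850 beta 2.751 ft 7.1 fr -0.5 fz -2.3
```

```bash
q(){ grep -v -e clock -e pos -e rot -e grip -e fing -e force; python3 chk.py 8; }
python3 -m inch '[[-0.0081,-0.0151,-0.0003,0,0,0,1],[-0.0109,-0.0132,-0.0003,0,0,0,1],[-0.0134,-0.0108,-0.0001,0,0,0,1],[-0.0121,-0.0066,0,0,0,0,1],[0,0,0,0,0,0,1]]'|q
python3 -m inch '[[0.0076,0.0040,0,0,0,0,1]]'|q && python3 -m inch '[[0.0142,0.0096,0.0003,0,0,0,1]]'|q && python3 -m inch '[[0.0121,0.0122,0.0003,0,0,0,1]]'|q && python3 -m inch '[[0.0095,0.0143,0.0003,0,0,0,1]]'|q
```

```text
CHK r 0.0854 beta 1.965 ft 0.7 fr 4.8 fz -5.8
CHK r 0.0853 beta 2.070 ft 0.5 fr 3.4 fz -8.1
CHK r 0.0854 beta 2.276 ft 2.5 fr -4.6 fz -6.8
CHK r 0.0854 beta 2.488 ft 6.5 fr -8.5 fz -1.2
CHK r 0.0855 beta 2.689 ft 8.9 fr -10.6 fz 1.6
```

Approaching at cranking speed the push rises 2.5, 6.5, 8.9 N, so the foot touches at about 2.20 rad and I am now at roughly 9–10 N. I'll leave the screw here, release, and look at it from above the handle's outer side.

```bash
python3 -m inch '[[0,0,0,0,0,0,0.55],[0,0,0,0,0,0,0.5],[0,0,-0.01,0,0,0,0.5],[0,0,-0.03,0,0,0,0.5],[0,0,-0.035,0,0,0,0.5]]'
python3 -m inch '[[0,0,0,0,0,-0.15,0.6],[0,0,0,0,0,-0.15,0.8],[0,0,0,0,0,-0.13,1],[0.025,0,0,0,0,0,1],[0.025,0,0,0,0,0,1]]'
python3 - <<'E'
from h import *
look("k")
a=cv2.imread('pics/k_top.png')[115:225,195:315]; b=cv2.imread('pics/k_side.png')[100:210,250:370]
cv2.imwrite('pics/k.png',np.hstack([cv2.resize(x,(400,366),interpolation=2) for x in (a,b)]))
E
```

```text
clock: 22.9
position: [0.547, 0.1713, 0.3206]
tool_rot: [-3.137, 0.001, 1.341]
force: [-0.1, 0.2, 0.6]
grip_width: 0.0427
finger_force: 0.0
clock: 23.4
position: [0.5376, 0.2205, 0.3207]
tool_rot: [-3.14, -0.002, 1.769]
force: [-0.2, -0.2, -0.1]
grip_width: -0.0
finger_force: 0.0
wheel_hub side [([318.0, 160.6], 0.93), ([297.8, 230.8], 0.58), ([315.4, 203.4], 0.17)]
wheel_hub top [([248.6, 160.2], 0.97)]
  -> [0.565  0.0985 0.2247] gap 0.0029
handle_pivot side [([305.8, 147.1], 0.63)]
handle_pivot top [([222.2, 164.9], 0.95), ([254.8, 170.1], 0.27)]
  -> [0.5504 0.1784 0.2295] gap 0.0084
handle_tip side [([308.4, 124.5], 0.74)]
handle_tip top [([220.3, 157.2], 0.49)]
  -> [0.5568 0.1748 0.3039] gap 0.0019
```

View pics/k.png

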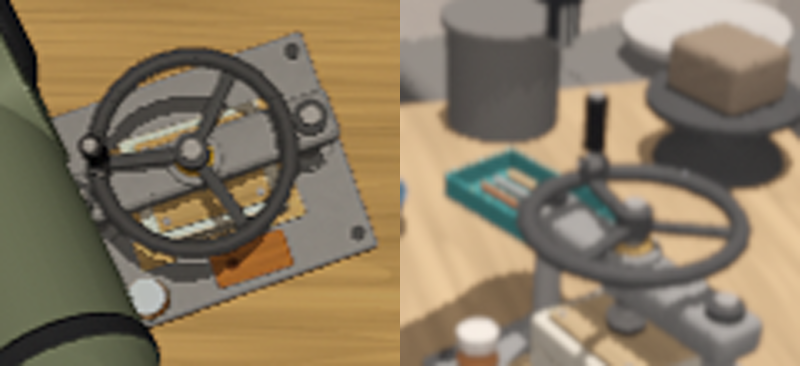

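The top crop shows the handle at (93,148) standing upright over its pivot. The side crop shows it vertical at (595,125). The hand is clear on the outer side, so I'll push it inward and down with the shut fingers.

```bash
python3 -m inch '[[0,0.002,0.024,0,0,0,1],[0,0,0.024,0,0,0,1],[-0.02,0,0,0,0,0,1],[0,0,0,0,0,0,1]]'
python3 -m inch '[[-0.01,0,0,0,0,0,1],[-0.0125,0,0,0,0,0,1],[-0.012,0,0.001,0,0,0,1],[-0.0065,0,0.003,0,0,0,1]]'
python3 -m inch '[[-0.006,0,0.003,0,0,0,1],[-0.005,0,0.0043,0,0,0,1],[-0.005,0,0.0043,0,0,0,1]]'
python3 -m inch '[[-0.0045,0,0.0052,0,0,0,1],[-0.0045,0,0.0053,0,0,0,1],[0,0,0,0,0,0,1]]'
```

```text
clock: 24.2
position: [0.544, 0.1984, 0.2709]
tool_rot: [-3.137, 0.0, 1.768]
force: [0.2, -0.7, 1.1]
grip_width: 0.0002
finger_force: 0.0
clock: 24.6
position: [0.552, 0.1596, 0.2675]
tool_rot: [-3.138, -0.001, 1.769]
force: [-0.2, 0.8, 3.3]
grip_width: 0.0
finger_force: 1.3
clock: 24.9
position: [0.5547, 0.1452, 0.2552]
tool_rot: [-3.138, -0.001, 1.771]
force: [-1.7, 1.7, 2.4]
grip_width: -0.0003
finger_force: 1.1
clock: 25.2
position: [0.5562, 0.136, 0.2441]
tool_rot: [-3.137, -0.001, 1.77]
force: [0.2, -0.5, 0.3]
grip_width: -0.0002
finger_force: 0.0
```

```bash
python3 -m inch '[[-0.004,0,0.004,0,0,0,1],[-0.004,0,0.003,0,0,0,1],[0,0,0,0,0,0,1]]'
python3 -m inch '[[0,0,0.002,0,0,0,1],[0,0,0,0,0,0,1]]'
python3 - <<'E'
from h import *
look("m")
a=cv2.imread('pics/m_side.png')[110:200,260:380]
cv2.imwrite('pics/m.png',cv2.resize(a,(720,540),interpolation=2))
E
```

```text
clock: 25.5
position: [0.558, 0.1282, 0.2377]
tool_rot: [-3.137, -0.001, 1.77]
force: [0.2, -0.3, 0.1]
grip_width: -0.0002
finger_force: 0.0
clock: 25.7
position: [0.558, 0.1288, 0.2359]
tool_rot: [-3.138, -0.001, 1.771]
force: [0.5, 0.1, 0.3]
grip_width: -0.0004
finger_force: 0.1
wheel_hub side [([319.0, 160.2], 0.92)]
wheel_hub top [([250.2, 158.9], 0.72)]
  -> [0.5673 0.0937 0.2284] gap 0.0005
handle_pivot side [([307.5, 148.4], 0.85)]
handle_pivot top []
handle_tip side [([290.2, 163.4], 0.67), ([316.0, 157.1], 0.66)]
handle_tip top []
```

View pics/m.png

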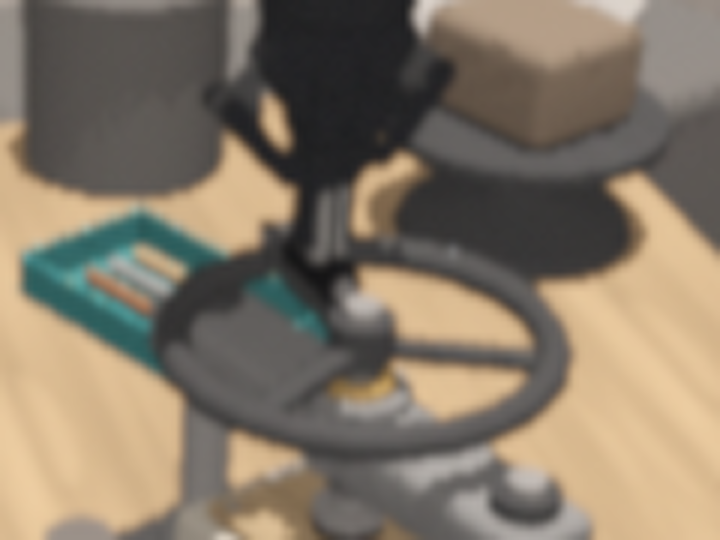

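Side crop: the handle lies from the cheeks at (280,240) to beside the hub at (345,300), nearly flat. I'll press down until it seats.

```bash
q(){ grep -e pos -e force; }
python3 -m inch '[[0,0,0.0015,0,0,0,1],[0,0,0,0,0,0,1]]'|q
python3 -m inch '[[0,0,0.0015,0,0,0,1],[0,0,0,0,0,0,1]]'|q
python3 -m inch '[[0,0,0.0015,0,0,0,1],[0,0,0,0,0,0,1]]'|q
```

```text
position: [0.5583, 0.1288, 0.2348]
force: [-0.6, -0.8, 5.7]
finger_force: 2.7
position: [0.559, 0.1289, 0.2342]
force: [-2.0, -1.6, 15.1]
finger_force: 7.6
position: [0.5596, 0.1289, 0.2336]
force: [-1.0, -1.6, 25.2]
finger_force: 12.6
```

It's seated: 25 N with no give. I'll lift off, clear away and verify.

```bash
python3 -m inch '[[0,0,-0.03,0,0,0,1],[0,0,-0.04,0,0,0,1],[0,0,-0.04,0,0,0,1],[0.04,0,-0.02,0,0,0,1],[0.045,0,0,0,0,0,1]]'
python3 -m inch '[[0.045,0,0,0,0,0,1],[0.045,0,0,0,0,0,1],[0.045,0,0,0,0,0,1],[0.045,0,0,0,0,0,1],[0,0,0,0,0,0,1]]'
python3 - <<'E'
from h import *
o=look("n",("wheel_hub","handle_pivot","handle_tip","mould_lower","glaze_jar"))
a=cv2.imread('pics/n_top.png')[115:225,195:315]; b=cv2.imread('pics/n_side.png')[130:260,250:390]
cv2.imwrite('pics/n.png',np.hstack([cv2.resize(x,(400,366),interpolation=2) for x in (a,b)]))
E
```

```text
clock: 27.2
position: [0.5427, 0.2122, 0.365]
tool_rot: [3.14, -0.002, 1.767]
force: [0.1, 0.6, -1.3]
grip_width: 0.0
finger_force: 0.0
clock: 27.7
position: [0.5026, 0.3948, 0.3608]
tool_rot: [-3.136, -0.003, 1.778]
force: [-0.8, -0.8, -0.5]
grip_width: -0.0001
finger_force: 0.0
wheel_hub side [([318.1, 159.8], 0.79)]
wheel_hub top [([251.3, 157.2], 0.77)]
  -> [0.568  0.0913 0.2315] gap 0.0079
handle_pivot side [([307.6, 149.9], 0.8)]
handle_pivot top [([222.7, 165.9], 0.88)]
  -> [0.5525 0.1771 0.2201] gap 0.0157
handle_tip side [([316.4, 157.7], 0.39)]
handle_tip top [([245.5, 159.1], 0.42), ([270.0, 192.2], 0.24)]
  -> [0.5654 0.1083 0.2291] gap 0.0012
mould_lower side [([318.6, 213.3], 0.55)]
mould_lower top []
glaze_jar side [([273.6, 212.6], 0.73)]
glaze_jar top [([238.7, 206.8], 0.62)]
  -> [0.4395 0.1434 0.0283] gap 0.0142
```

View pics/n.png

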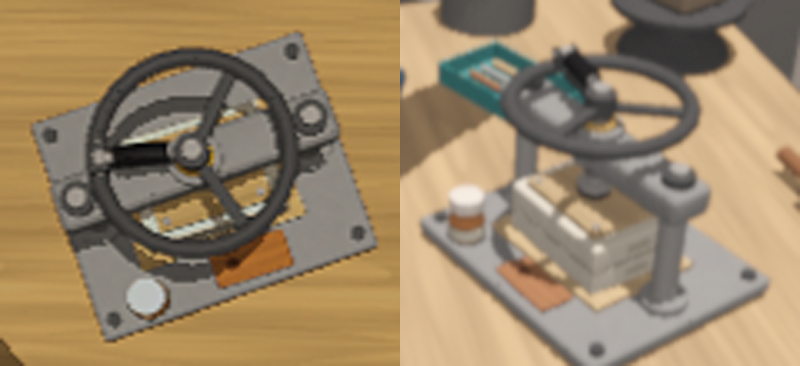

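The handle lies flat over its spoke, from (100,157) to (180,153) in the top crop. The foot is on the board, and the mould, jar and rib are where they started. I'm handing in.

```bash
python3 -c "
from workcell import bot; print(bot.job_done())"
```

```text
the job is handed in; nothing more can be done
None
```

The job is handed in: the handle was swung upright, the wheel cranked clockwise to a clamp of about 9 N (8.9 N at the last reading), and the handle folded flat again with the mould in place; while judging the clamp I turned the wheel back twice and re-tightened it.

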